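# Wind the sole press down by one turn

### The arm

A 6-joint arm with a two-finger parallel gripper is mounted at the origin on the work surface. World frame = base frame: x ahead of the robot, y to its left, z up, the work surface at z = 0. Lengths are in mm, angles in rad, forces in N, time in s.
With the tool pointing down it reaches from about 325 to 850 mm from the base axis. Payload 15.5 kg.
Tool frame: the origin (TCP) lies midway between the tips of the shut fingers; the grasp point (between the pads) lies 19 mm behind it (robot.grip_point_offset is the distance from the TCP to the grasp point, in mm); x points along the fingers, z is the direction in which the jaws open and shut, and the axes are right-handed (so a half turn about x gives the same grasp; the last joint's range is limited). The gripper opens to 91 mm and grips with 3 to 60 N. Pads are 32 mm wide; open, the fingers measure 118 mm over their backs; the gripper's body (76 mm by 178 mm) begins 60 mm behind the grasp point.
Start: joints at [1.075, 0.494, 1.345, -0, 1.302, -0.096], TCP at [243.842, 575.471, 213.915] pointing down, gripper open.
Joint ranges: [-2.91, 2.91], [-0.82, 2.16], [0.22, 2.67], [-1.22, 4.37], [0.12, 2.79], [-3.08, 3.08]. Speed limits (rad/s): [1.89, 1.89, 2.57, 3.01, 3.01, 3.01].

### API

Orientations are given as a 3x3 rotation matrix whose columns are the frame's x, y, z axes.
In Python, from workcell import robot gives the robot as it stands. The module is installed in compiled form; this text tells all that it offers.
- The arm moves only by the tool step_arm, never from a script. Its argument "increments" is a list of rows, each a list of 3 entries, a list of its own where there are three numbers: the turn, a rotation vector about the tool's x, y, z in degrees, then the shift along the tool's x, y, z in m, then the finger opening in m, from 0 to 0.0912. In form: [[[ax, ay, az], [tx, ty, tz], gripper], ...]. A call has 1 to 12 rows; each row shifts and turns the pose as measured when the row begins, along the tool's axes as they then stand; what a row does not reach is not made up. A row lasts 1/8 s, in which the tool goes at most 62.5 mm and 10.7 degrees, less where a joint would pass 70% of its speed; a pose out of reach is approached as far as the arm can. A call with a gripper value outside its range is refused whole. The fingers move at their own pace and stop on an object; "squeeze" is the grip in N (left out, the last holds). Time passes only in rows, so rows that do not move let the fingers close. It gives the time, the measured TCP pose, the force and the opening at its end, in the units of the state.
- robot.get_obs(): the state, without advancing time (a new reading comes with each control period).
- robot.snapshot(name): name is "side" or "top" or "wrist"; returns a dict with "img" (480x640x3 uint8, red, green, blue), "depth" (480x640 float32, mm along the optical axis (not along the pixel's ray), 0 where there is no reading), "K" (3x3 intrinsics, pixels), "xyz" and "orientation" of the camera in the world. Camera axes: x right, y down, z forward; pixel columns grow to the right and rows downward; lengths in mm; the calibration is good to about 2 mm. The wrist camera is an equidistant fisheye: a pixel r from the principal point sees the ray r / f radians off the axis. A picture is of the moment at which its call begins.
- robot.sign_off(): hands the job in, once; it reports no verdict.
The state is a dict: "time_s": time; "joints": joint angles; "joint_velocities": joint speeds; "tau": joint torques, N m; "ee_pos": TCP position; "orientation": TCP orientation; "wrist_force": force on the tool from outside, world axes, zero at the start; "ft_torque": the same for the moment, N m; "width": finger opening in mm.
Only numpy, scipy, OpenCV 4.12 (cv2) and the standard library are available. Lean on these libraries where they do the work, as an engineer would, in place of code of your own. Each camera call takes 0.05 s, during which the arm holds its last target. There are 200 camera calls.

### The job

Push the hand wheel on top of the orange sole press clockwise (seen from above) by its upright red handle, through exactly one full turn, so that the handle comes back over the white pointer once and stops there; do not run on past it. Only push the handle with the fingertips or the outside of the fingers, never take it between the fingers, then move clear. Leave the glue tin, the hammer and the spare shoe last where they are.

Things in the scene. Friction and masses are not known exactly. Their poses are not given: they have to be found in the camera images.
- wheel_axis (a point): centre of the hand wheel, on its vertical axis at the mid-height of the rim, 208 mm above the bench. Wheel: dark steel, three spokes, rim 176 mm across and 16 mm thick (rim top 216 mm above the bench), hub cap top 229 mm above the bench. It turns stiffly (about 3 N at the handle) and stays where it is left.
- handle (a point): red upright handle standing on the wheel at the end of one spoke, 26 mm in diameter and 55 mm tall, its axis 75 mm from the wheel axis; it does not spin or tilt. This point: centre of its underside, 214 mm above the bench; z up, its top at 269 mm.
- wheel (a joint): turn of the hand wheel, rad: 0 at the start with the handle over the white pointer, growing as it turns clockwise seen from above; one full turn is 6.28. It can be turned from -3 to 7.6.
- mark (a point): broad outer end of the fixed white pointer that sticks out from under the wheel, 103 mm from the wheel axis, 193 mm above the bench. It points in the direction where the handle stands at the start and must stand again.
- glue_tin: loose upright pale tin of glue with a yellow band, 72 mm in diameter and 95 mm tall, near the press; origin at the centre of its underside. Not to be moved.
- hammer: loose hammer lying on the bench near the press, about 250 mm long; origin at the middle of its length on its underside, handle towards its -x. Not to be moved.
- spare_last: loose green plastic shoe last standing on its sole near the press, 250 mm long, 90 mm wide and 109 mm tall; origin at the middle of its sole, toe towards its -x. Not to be moved.
- press: sole press fixed to the bench: an orange beam 230 mm long (its y) and 75 mm wide, top 185 mm above the bench, on two posts over a green base of 300 x 230 mm (reaching 120 mm to its -x, 180 mm to its +x), a white last clamped below. Origin on the wheel axis at bench level. The wheel lowers its pressing pad by 8 mm a turn.

How it is judged:
By the outcome, as a careful person would: the job done as asked, in the order asked, and still so for the second after the job is handed in, with the robot touching nothing.
It also fails if it takes over 64 s, if anything falls off the work surface, if the arm or the gripper's body presses on something with over 40 N, if the wrist force passes 120 N, or if a joint passes its speed limit or range.

## Working session

There is one attempt and no reset: what is moved stays moved. The work goes in short steps, Python scripts to look and compute and a tool call to move; the robot and the scene stay as the last step left them, time stands still between calls to the robot, and variables do not carry over. Pictures are saved under pics/ and viewed, about 8 in all and at most 12, crops included, and the job is handed in when it is done.

Besides the shell and the picture viewer there is one more tool, called after "Call:" as name(argument=value, ...) on one line, values as JSON. step_arm: Moves the arm, as the interface text tells. Its arguments: {"type":"object","properties":{"increments":{"type":"array","items":{"type":"array"}},"squeeze":{"type":"number"}},"required":["increments"]}

```bash
mkdir -p pics
cat > h.py <<'E'
import numpy as np, cv2
from workcell import robot
def snap(n):
    s=robot.snapshot(n); return s
def save(s,f): cv2.imwrite('pics/'+f,cv2.cvtColor(s['img'],cv2.COLOR_RGB2BGR))
def pts(s):  # world points of every pixel (pinhole cams)
    h,w=s['depth'].shape; u,v=np.meshgrid(np.arange(w),np.arange(h)); K=s['K']
    d=s['depth']; c=np.stack([(u-K[0,2])/K[0,0]*d,(v-K[1,2])/K[1,1]*d,d],-1)
    return c@np.array(s['orientation']).T+np.array(s['xyz'])
E
python3 - <<'E'
from h import *
np.set_printoptions(precision=3,suppress=True)
for n in('top','side'):
    s=snap(n); save(s,n+'0.png'); print(n,s['xyz'],s['orientation'],s['K'])
    P=pts(s); im=s['img'].astype(int); r,g,b=im[...,0],im[...,1],im[...,2]
    m=(r>120)&(g<70)&(b<70)&(s['depth']>0); print('red',m.sum(),P[m].mean(0),P[m].min(0),P[m].max(0))
o=robot.get_obs(); print(o['ee_pos'],o['orientation'],o['wrist_force'],o['width'],o['time_s'])
E
```

```text
top [394.58   57.325 907.95 ] [[-0.001 -0.985  0.172]
 [-1.     0.001  0.002]
 [-0.002 -0.172 -0.985]] [[483.54    0.    330.522]
 [  0.    483.54  234.146]
 [  0.      0.      1.   ]]
red 385 [ 545.58  -178.141  223.96 ] [ 142.089 -412.375   -3.316] [803.628 649.765 268.691]
side [ 183.451 -522.859  580.018] [[ 0.847 -0.274  0.455]
 [-0.531 -0.445  0.721]
 [ 0.005 -0.853 -0.522]] [[531.268   0.    319.235]
 [  0.    531.268 233.954]
 [  0.      0.      1.   ]]
red 2048 [368.893 243.063 134.452] [ 118.251 -317.924  -43.08 ] [ 732.948 1167.78   331.961]
[243.682 575.155 213.387] [[-0.001 -0.921  0.39 ]
 [-0.001  0.39   0.921]
 [-1.     0.    -0.001]] [-0.414 -0.29  -0.021] 91.37451998491782 0.1
```

View pics/top0.png

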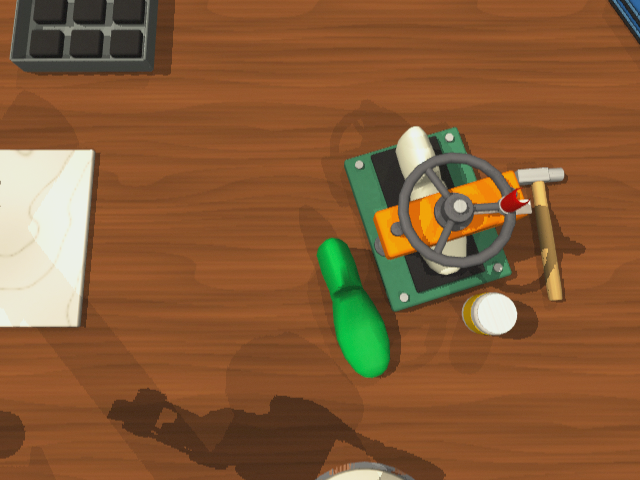

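View pics/side0.png

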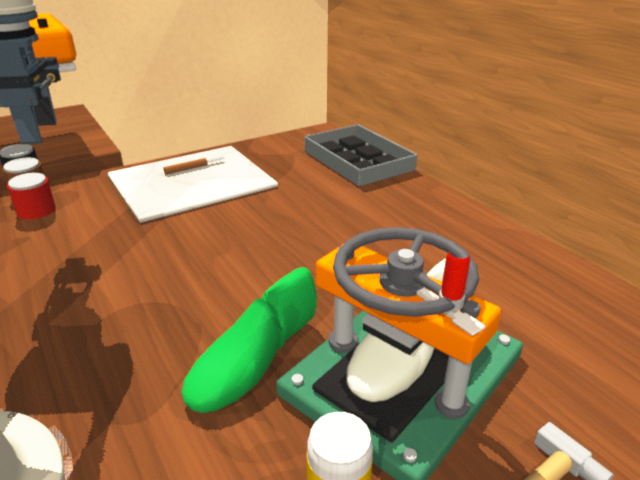

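The top view shows the wheel hub at about (458,207), the red handle at (514,201) beside the white pointer, the tin at (490,314), the hammer at (548,230) and the last at (355,310). In the side view the handle is at (455,277) and the pointer end at (470,320). Next I measure the positions.

```bash
cat >> h.py <<'E'
from scipy.optimize import least_squares
def circ(p):
    f=least_squares(lambda q:np.hypot(p[:,0]-q[0],p[:,1]-q[1])-q[2],[*p[:,:2].mean(0),80],loss='soft_l1'); return f.x
def plane(s,uv,z):
    K=s['K']; d=np.array(s['orientation'])@np.array([(uv[0]-K[0,2])/K[0,0],(uv[1]-K[1,2])/K[1,1],1]); c=np.array(s['xyz'])
    return c+d*(z-c[2])/d[2]
E
python3 - <<'E'
from h import *
np.set_printoptions(precision=1,suppress=True)
for n,box,hub in(('top',(380,540,140,285),(460,206)),('side',(320,490,220,340),(406,255))):
    s=snap(n);P=pts(s);im=s['img'].astype(int);r,g,b=im[...,0],im[...,1],im[...,2]
    w=np.zeros(r.shape,bool);w[box[2]:box[3],box[0]:box[1]]=1
    w&=s['depth']>0
    gray=(im.max(-1)-im.min(-1)<25)&(r<140)&w&(P[...,2]>206)&(P[...,2]<221)
    hc=plane(s,hub,229)
    d=np.hypot(P[...,0]-hc[0],P[...,1]-hc[1])
    c=circ(P[gray&(d>60)]);print(n,'rim',c,gray.sum(),'hub',hc)
    red=(r>110)&(g<70)&(b<70)&w
    q=P[red&(P[...,2]>214)];print('red z',q[:,2].min(),q[:,2].max(),len(q));t=q[q[:,2]>262];print('top',t.mean(0) if len(t) else 0,t.min(0),t.max(0), 'allcirc',circ(q))
    white=(im.min(-1)>150)&(im.max(-1)-im.min(-1)<25)&w&(abs(P[...,2]-193)<6);q=P[white&(d>80)];print('white',len(q),q.mean(0) if len(q) else 0)
    v,u=np.nonzero(white&(d>80));print(u.mean(),v.mean())
    if n=='top':
        tin=(P[...,2]>85)&(P[...,2]<105)&(np.arange(640)>450)&(np.arange(480)[:,None]>285)&(np.arange(480)[:,None]<345);print('tin',P[tin].mean(0))
        last=(g>100)&(r<60)&(b<110)&(P[...,2]>5)&(np.arange(640)<395)&(np.arange(640)>310)&(np.arange(480)[:,None]>230);q=P[last];print('last',q.min(0),q.max(0))
        q=P[160:305,520:570][P[160:305,520:570][...,2]>8];print('hammer',q.min(0),q.max(0))
E
```

```text
top rim [ 552.9 -126.    78.6] 4478 hub [ 553.9 -127.5  229. ]
red z 215.00686468220874 268.88082944927737 305
top [ 556.4 -196.7  265.1] [ 547.1 -211.5  262. ] [ 570.7 -190.1  268.9] allcirc [ 559.2 -201.9   11.8]
white 11 [ 569.6 -237.4  191.8]
525.4545454545455 201.45454545454547
tin [ 402.4 -215.2   93.7]
last [292.6 -51.5  21.2] [553.8  83.2 907.9]
hammer [ 394.6 -383.8    8.1] [678.1  57.3 907.9]
side rim [ 551.1 -133.7   79.1] 4097 hub [ 551.5 -132.9  229. ]
red z 214.01330514963996 270.4565963049627 975
top [ 553.7 -208.3  265.4] [ 547.3 -215.7  262. ] [ 566.  -194.4  270.5] allcirc [ 560.5 -203.3   12.1]
white 53 [ 568.7 -237.4  193.2]
476.92452830188677 322.5660377358491
```

```bash
cat >> h.py <<'E'
from scipy.spatial.transform import Rotation as R
C=np.array([551.5,-129.5]); TH0=-82.5
def down(psi):
    p=np.radians(psi); z=np.array([np.cos(p),np.sin(p),0]); x=np.array([0,0,-1.]); return np.stack([x,np.cross(z,x),z],1)
def plan(targets,grip=0.0):
    "targets: (x,y,z,psi deg); prints increments from measured pose on"
    o=robot.get_obs(); p=np.array(o['ee_pos']); A=np.array(o['orientation']); out=[]
    for t in targets:
        B=down(t[3]); rv=R.from_matrix(A.T@B).as_rotvec(degrees=True); sh=A.T@(np.array(t[:3])-p)/1000
        rv=np.round(rv,1)+0.; sh=np.round(sh,4)+0.
        out.append([rv.tolist(),sh.tolist(),grip]); p=p+A@sh*1000; A=A@R.from_rotvec(rv,degrees=True).as_matrix()
    print(str(out).replace(' ',''))
def state():
    o=robot.get_obs(); A=np.array(o['orientation']); z=A[:,2]
    print('t',round(o['time_s'],2),'p',np.round(o['ee_pos'],1),'psi',round(np.degrees(np.arctan2(z[1],z[0])),1),'q',np.round(np.degrees(o['joints']),0),'F',np.round(o['wrist_force'],1),'w',round(o['width'],1))
E
python3 - <<'E'
from h import *
a=np.array([244,575,214.,67]);b=np.array([244,575,330.,67]);c=np.array([592,-222,330.,145])
T=[a+(b-a)*k/3 for k in(1,2,3)]+[b+(c-b)*k/18 for k in range(1,19)]
T=[t for t in T]
plan(T); state()
E
```

```text
[[[0.0,0.0,0.0],[-0.0391,-0.0004,-0.0002],0.0],[[0.0,0.0,0.0],[-0.0387,0.0,0.0],0.0],[[0.0,0.0,0.0],[-0.0386,0.0001,0.0],0.0],[[-4.3,0.0,0.0],[0.0,-0.0351,-0.0333],0.0],[[-4.3,0.0,0.0],[0.0,-0.0325,-0.0357],0.0],[[-4.4,0.0,0.0],[0.0,-0.0297,-0.0381],0.0],[[-4.3,0.0,0.0],[0.0,-0.0267,-0.0403],0.0],[[-4.3,0.0,0.0],[0.0001,-0.0236,-0.0421],0.0],[[-4.4,0.0,0.0],[0.0,-0.0204,-0.0438],0.0],[[-4.3,0.0,0.0],[0.0,-0.017,-0.0453],0.0],[[-4.3,0.0,0.0],[0.0,-0.0135,-0.0464],0.0],[[-4.4,0.0,0.0],[0.0001,-0.01,-0.0472],0.0],[[-4.3,0.0,0.0],[0.0,-0.0063,-0.0479],0.0],[[-4.3,0.0,0.0],[0.0,-0.0028,-0.0483],0.0],[[-4.4,0.0,0.0],[0.0,0.0009,-0.0483],0.0],[[-4.3,0.0,0.0],[0.0,0.0046,-0.0481],0.0],[[-4.3,0.0,0.0],[0.0001,0.0082,-0.0476],0.0],[[-4.4,0.0,0.0],[0.0,0.0117,-0.0469],0.0],[[-4.3,0.0,0.0],[0.0,0.0153,-0.0458],0.0],[[-4.3,0.0,0.0],[0.0,0.0187,-0.0446],0.0],[[-4.4,0.0,0.0],[0.0,0.0219,-0.043],0.0]]
t 0.2 p [243.7 575.3 213.6] psi 67.0 q [62. 28. 77.  0. 75. -5.] F [ 0.1 -0.  -0.4] w 91.1
```

Call:
step_arm(increments=[[[0, 0, 0], [-0.039, 0, 0], 0], [[0, 0, 0], [-0.039, 0, 0], 0], [[0, 0, 0], [-0.039, 0, 0], 0], [[-4.3, 0, 0], [0, -0.035, -0.033], 0], [[-4.3, 0, 0], [0, -0.0325, -0.036], 0], [[-4.4, 0, 0], [0, -0.03, -0.038], 0], [[-4.3, 0, 0], [0, -0.027, -0.04], 0], [[-4.3, 0, 0], [0, -0.0235, -0.042], 0], [[-4.4, 0, 0], [0, -0.02, -0.044], 0], [[-4.3, 0, 0], [0, -0.017, -0.045], 0], [[-4.3, 0, 0], [0, -0.0135, -0.0465], 0], [[-4.4, 0, 0], [0, -0.01, -0.047], 0]], squeeze=20)

```text
time_s: 1.7
ee_pos: [424.7, 169.0, 333.6]
orientation: [[-0.0, -0.953, -0.302], [-0.003, -0.302, 0.953], [-1.0, 0.001, -0.002]]
wrist_force: [1.0, 0.3, 0.8]
width: 0.4
```

Run:
```python
from h import *
state()
o=robot.get_obs();a=np.array([*o['ee_pos'],107.]);z=np.array(o['orientation'])[:,2];a[3]=np.degrees(np.arctan2(z[1],z[0]))
c=np.array([592,-222,330.,145])
plan([a+(c-a)*k/10 for k in range(1,11)]+[c])
```

```text
t 1.7 p [424.7 169.  333.6] psi 107.6 q [ 14.   8.  88.  -0.  84. -93.] F [1.  0.3 0.8] w 0.4
[[[-3.7,-0.1,-0.1],[0.0004,-0.0041,-0.0423],0.0],[[-3.8,0.0,0.0],[0.0004,-0.0014,-0.0425],0.0],[[-3.7,0.0,0.0],[0.0004,0.0014,-0.0425],0.0],[[-3.8,0.0,0.0],[0.0004,0.0042,-0.0424],0.0],[[-3.7,0.0,0.0],[0.0004,0.0069,-0.0419],0.0],[[-3.8,0.0,0.0],[0.0003,0.0097,-0.0414],0.0],[[-3.7,0.0,0.0],[0.0004,0.0124,-0.0407],0.0],[[-3.7,0.0,0.0],[0.0004,0.0149,-0.0398],0.0],[[-3.8,0.0,0.0],[0.0004,0.0176,-0.0388],0.0],[[-3.7,0.0,0.0],[0.0004,0.02,-0.0375],0.0],[[0.0,0.0,0.0],[0.0,0.0,0.0],0.0]]
```

Call:
step_arm(increments=[[[-3.7, -0.1, -0.1], [0, -0.004, -0.0425], 0], [[-3.8, 0, 0], [0, -0.0015, -0.0425], 0], [[-3.7, 0, 0], [0, 0.0015, -0.0425], 0], [[-3.8, 0, 0], [0, 0.004, -0.0425], 0], [[-3.7, 0, 0], [0, 0.007, -0.042], 0], [[-3.8, 0, 0], [0, 0.0095, -0.0415], 0], [[-3.7, 0, 0], [0, 0.0125, -0.0405], 0], [[-3.7, 0, 0], [0, 0.015, -0.04], 0], [[-3.8, 0, 0], [0, 0.0175, -0.039], 0], [[-3.7, 0, 0], [0, 0.02, -0.0375], 0], [[0, 0, 0], [0, 0, 0], 0]])

```text
time_s: 3.08
ee_pos: [599.9, -238.0, 332.1]
orientation: [[-0.001, -0.558, -0.83], [0.001, -0.83, 0.558], [-1.0, -0.0, 0.001]]
wrist_force: [-1.2, 0.9, -0.6]
width: 0.3
```

Run:
```python
from h import *
state()
s=snap('wrist'); save(s,'w1.png'); print(s['K'],s['xyz'])
plan([(592,-222,300,145),(592,-222,270,145),(592,-222,242,145),(592,-222,242,145)])
```

```text
t 3.08 p [ 599.9 -238.   332.1] psi 146.1 q [ -27.   25.   63.    0.   91. -173.] F [-1.2  0.9 -0.6] w 0.3
[[371.64829954   0.         310.76357922]
 [  0.         371.64829954 242.90734161]
 [  0.           0.           1.        ]] [ 562.07734686 -292.74979988  502.41420077]
[[[1.1,0.1,0.0],[0.0323,-0.008,0.0143],0.0],[[0.0,0.0,0.0],[0.03,0.0,0.0],0.0],[[0.0,0.0,0.0],[0.028,0.0,0.0],0.0],[[0.0,0.0,0.0],[0.0,0.0,0.0],0.0]]
```

View pics/w1.png

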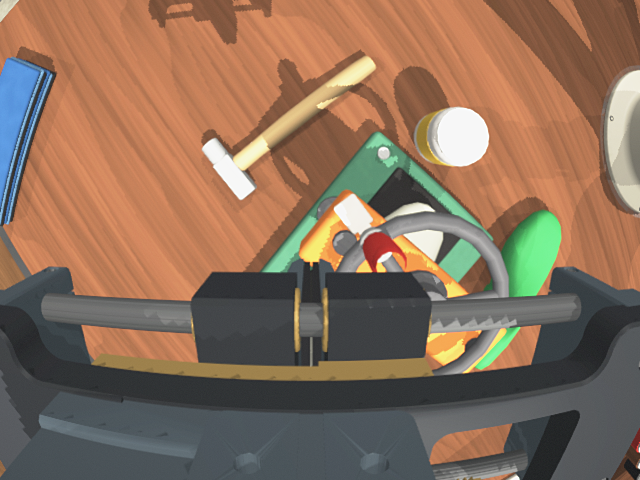

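The wrist view shows the shut fingertips at about (312,300) and the handle ahead of them at (385,250). The pointer is at (352,210), and the hammer and tin are well clear. I go down behind the handle.

Call:
step_arm(increments=[[[1.1, 0, 0], [0.0, -0.008, 0.012], 0], [[0, 0, 0], [0.032, 0, 0], 0], [[0, 0, 0], [0.03, 0, 0], 0], [[0, 0, 0], [0.028, 0, 0], 0], [[0, 0, 0], [0, 0, 0], 0]])

```text
time_s: 3.75
ee_pos: [591.2, -214.3, 242.4]
orientation: [[0.001, -0.575, -0.818], [0.002, -0.818, 0.575], [-1.0, -0.002, 0.001]]
wrist_force: [0.2, 0.2, 0.4]
width: 0.4
```

```bash
cat >> h.py <<'E'
def push(al0,al1,da,psi0,dist,zz=241,lat=0):
    "pusher targets while wheel goes al0->al1 (deg); psi interpolates 145->-165 over the turn"
    T=[]
    for al in np.arange(al0,al1+.01,da):
        th=np.radians(TH0-al); H=C+75*np.array([np.cos(th),np.sin(th)])
        psi=psi0(al); n=np.array([np.cos(np.radians(psi)),np.sin(np.radians(psi))])
        c=H-dist*n; T.append((*c,zz,psi))
    return T
psi_of=lambda al:145-310*al/360
E
python3 - <<'E'
from h import *
state(); s=snap('side'); save(s,'s2.png')
T=push(0,60,6,psi_of,26.5); print(np.round(T[0],1)); plan(T)
E
```

```text
t 3.75 p [ 591.2 -214.3  242.4] psi 144.9 q [ -25.   27.   74.    0.   79. -170.] F [0.2 0.2 0.4] w 0.4
[ 583.  -219.1  241.   145. ]
[[[-0.1,-0.1,0.1],[0.0029,0.0087,0.0049],0.0],[[5.2,0.0,0.0],[0.0,0.0074,0.0062],0.0],[[5.1,0.0,0.0],[0.0,0.0073,0.0062],0.0],[[5.2,0.0,0.0],[0.0,0.0072,0.0063],0.0],[[5.2,0.0,0.0],[0.0,0.0071,0.0064],0.0],[[5.1,0.0,0.0],[0.0,0.0071,0.0064],0.0],[[5.2,0.0,0.0],[0.0,0.0069,0.0065],0.0],[[5.2,0.0,0.0],[0.0,0.0068,0.0066],0.0],[[5.1,0.0,0.0],[0.0,0.0068,0.0067],0.0],[[5.2,0.0,0.0],[0.0,0.0066,0.0067],0.0],[[5.2,0.0,0.0],[0.0,0.0065,0.0067],0.0]]
```

View pics/s2.png

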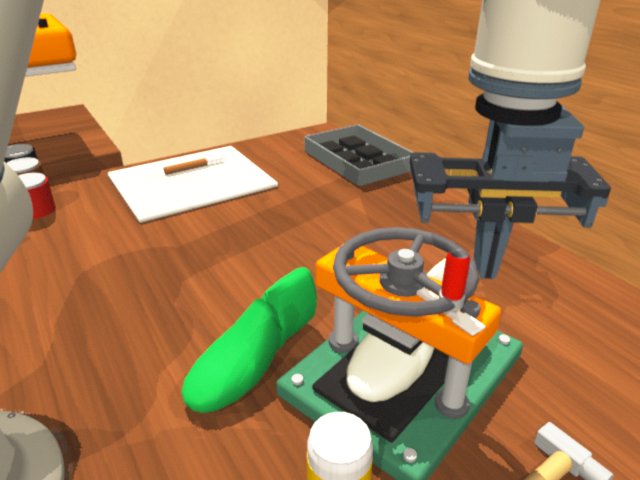

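The side view shows the shut fingertips at (487,275), just behind the handle at (455,277). I start pushing.

Call:
step_arm(increments=[[[0, 0, 0], [0.002, 0.0085, 0.005], 0], [[5.2, 0, 0], [0, 0.0075, 0.006], 0], [[5.2, 0, 0], [0, 0.0073, 0.0062], 0], [[5.2, 0, 0], [0, 0.0072, 0.0063], 0], [[5.2, 0, 0], [0, 0.0071, 0.0064], 0], [[5.2, 0, 0], [0, 0.007, 0.0064], 0], [[0, 0, 0], [0, 0, 0], 0]])

```text
time_s: 4.68
ee_pos: [535.8, -224.0, 251.4]
orientation: [[0.018, -0.883, -0.47], [-0.008, -0.47, 0.883], [-1.0, -0.012, -0.016]]
wrist_force: [-0.2, 1.1, 0.2]
width: 1.1
```

```bash
cat >> h.py <<'E'
def wheel(names=('top','side')):
    for n in names:
        s=snap(n);P=pts(s);im=s['img'].astype(int);r,g,b=im[...,0],im[...,1],im[...,2]
        d=np.hypot(P[...,0]-C[0],P[...,1]-C[1])
        m=(r>100)&(g<70)&(b<70)&(s['depth']>0)&(P[...,2]>217)&(P[...,2]<275)&(d<110)
        if m.sum()<40: print(n,'few red',m.sum()); continue
        q=P[m]; f=least_squares(lambda c:np.hypot(q[:,0]-c[0],q[:,1]-c[1])-13,q[:,:2].mean(0)+0.,loss='soft_l1').x
        v=f-C; print(n,m.sum(),'handle',np.round(f,1),'r',round(np.hypot(*v),1),'alpha',round((TH0-np.degrees(np.arctan2(v[1],v[0])))%360,1))
        q=q[q[:,2]>266]
        if len(q): print('  topc',len(q),np.round(q.mean(0),1))
    return s
E
python3 - <<'E'
from h import *
state(); save(wheel(),'s3.png')
o=robot.get_obs();p=np.array(o['ee_pos'])[:2]
for al in range(0,60,6): print(al, np.round(np.array(push(al,al,1,psi_of,26.5)[0])[:2]-p,1),end=' ')
E
```

```text
t 4.67 p [ 535.8 -224.   251.4] psi 118.0 q [ -29.   22.   82.    0.   75. -147.] F [-0.2  1.1  0.2] w 1.1
top few red 0
side 830 handle [ 533.5 -199.5] r 72.3 alpha 21.9
  topc 33 [ 524.2 -203.3  267.3]
0 [46.6  4.9] 6 [37.3  2.4] 12 [27.9  0.8] 18 [18.3  0.2] 24 [8.8 0.6] 30 [-0.7  2. ] 36 [-9.9  4.3] 42 [-18.8   7.5] 48 [-27.3  11.7] 54 [-35.4  16.6]
```

```bash
cat >> h.py <<'E'
psi2=lambda al: min(118,180-al)
E
python3 - <<'E'
from h import *
T=push(24,24,6,psi2,28)+push(29,79,5,psi2,25); print(np.round(T[0],1)); plan(T)
E
```

```text
[ 543.3 -226.1  241.   118. ]
[[[0.2,-0.9,0.7],[0.0102,-0.005,-0.0051],0.0],[[0.0,0.0,0.0],[0.0,0.0045,0.0078],0.0],[[0.0,0.0,0.0],[0.0,0.004,0.0052],0.0],[[0.0,0.0,0.0],[0.0,0.0036,0.0055],0.0],[[0.0,0.0,0.0],[0.0,0.0031,0.0057],0.0],[[0.0,0.0,0.0],[0.0,0.0025,0.006],0.0],[[0.0,0.0,0.0],[0.0,0.0021,0.0063],0.0],[[0.0,0.0,0.0],[0.0,0.0014,0.0063],0.0],[[2.0,0.0,0.0],[0.0,0.0018,0.0065],0.0],[[5.0,0.0,0.0],[0.0,0.0028,0.0066],0.0],[[5.0,0.0,0.0],[0.0,0.0027,0.0067],0.0],[[5.0,0.0,0.0],[0.0,0.0028,0.0066],0.0]]
```

Call:
step_arm(increments=[[[0, -0.9, 0.7], [0.01, -0.005, -0.005], 0], [[0, 0, 0], [0, 0.0045, 0.008], 0], [[0, 0, 0], [0, 0.004, 0.005], 0], [[0, 0, 0], [0, 0.0035, 0.0055], 0], [[0, 0, 0], [0, 0.003, 0.0055], 0], [[0, 0, 0], [0, 0.0025, 0.006], 0], [[0, 0, 0], [0, 0.002, 0.0063], 0], [[0, 0, 0], [0, 0.0015, 0.0063], 0]])

```text
time_s: 5.78
ee_pos: [504.8, -203.9, 240.6]
orientation: [[0.0, -0.879, -0.477], [-0.011, -0.477, 0.879], [-1.0, 0.005, -0.01]]
wrist_force: [-1.2, -5.0, 0.6]
width: 0.9
```

```bash
cat >> h.py <<'E'
def rel(al,r=75):
    "pusher relative to handle at wheel angle al: along n, lateral (tool y)"
    o=robot.get_obs();p=np.array(o['ee_pos']);A=np.array(o['orientation']);th=np.radians(TH0-al)
    H=np.array([*(C+75*np.array([np.cos(th),np.sin(th)])),p[2]]);v=A.T@(H-p);print('al',al,'n-dist',round(v[2],1),'lat y',round(v[1],1))
E
python3 - <<'E'
from h import *
state(); save(wheel(),'s4.png')
for a in(50,56,62,68): rel(a)
E
```

```text
t 5.78 p [ 504.8 -203.9  240.6] psi 118.5 q [ -28.   20.   87.   -1.   73. -146.] F [-1.2 -5.   0.6] w 0.9
top few red 3
side 699 handle [ 501.1 -179. ] r 70.7 alpha 53.0
  topc 37 [ 491.2 -184.8  267.5]
al 50 n-dist 18.0 lat y -5.5
al 56 n-dist 25.5 lat y -3.3
al 62 n-dist 33.2 lat y -1.9
al 68 n-dist 41.1 lat y -1.4
```

Run:
```python
from h import *
T=push(61,121,6,psi2,24.5); plan(T)
```

```text
[[[0.5,-0.5,-0.3],[-0.0005,-0.0019,0.0074],0.0],[[5.0,0.0,0.0],[0.0,0.0029,0.0079],0.0],[[6.0,0.0,0.0],[0.0,0.0032,0.008],0.0],[[6.0,0.0,0.0],[0.0,0.0032,0.008],0.0],[[6.0,0.0,0.0],[0.0,0.0031,0.0079],0.0],[[6.0,0.0,0.0],[0.0,0.0032,0.008],0.0],[[6.0,0.0,0.0],[0.0,0.0032,0.008],0.0],[[6.0,0.0,0.0],[0.0,0.0032,0.0079],0.0],[[6.0,0.0,0.0],[0.0,0.0031,0.008],0.0],[[6.0,0.0,0.0],[0.0,0.0032,0.0079],0.0],[[6.0,0.0,0.0],[0.0,0.0032,0.008],0.0]]
```

Call:
step_arm(increments=[[[0.5, -0.5, -0.3], [0, -0.002, 0.0075], 0], [[5, 0, 0], [0, 0.003, 0.008], 0], [[6, 0, 0], [0, 0.0032, 0.008], 0], [[6, 0, 0], [0, 0.0032, 0.008], 0], [[6, 0, 0], [0, 0.0032, 0.008], 0], [[6, 0, 0], [0, 0.0032, 0.008], 0], [[6, 0, 0], [0, 0.0032, 0.008], 0], [[6, 0, 0], [0, 0.0032, 0.008], 0]])

```text
time_s: 6.88
ee_pos: [471.2, -146.3, 240.4]
orientation: [[-0.0, -0.97, 0.245], [-0.003, 0.245, 0.97], [-1.0, -0.001, -0.003]]
wrist_force: [-1.4, -3.8, 3.0]
width: 0.3
```

Run:
```python
from h import *
state(); save(wheel(),'s5.png')
for a in(92,98,104,110,116): rel(a)
T=push(110,176,6,psi2,24.5); plan(T)
```

```text
t 6.88 p [ 471.2 -146.3  240.4] psi 75.8 q [ -24.   16.   93.   -0.   71. -100.] F [-1.4 -3.8  3. ] w 0.3
top few red 39
side 114 handle [ 481.3 -122.8] r 70.5 alpha 102.9
al 92 n-dist 10.1 lat y -3.3
al 98 n-dist 17.6 lat y -1.1
al 104 n-dist 25.3 lat y 0.4
al 110 n-dist 33.1 lat y 1.0
al 116 n-dist 41.0 lat y 0.8
[[[6.0,-0.1,0.0],[-0.0007,0.0035,0.0088],0.0],[[6.0,0.0,0.0],[0.0,0.0032,0.0079],0.0],[[6.0,0.0,0.0],[0.0,0.0032,0.008],0.0],[[6.0,0.0,0.0],[0.0,0.0032,0.0079],0.0],[[6.0,0.0,0.0],[0.0,0.0032,0.008],0.0],[[6.0,0.0,0.0],[0.0,0.0031,0.008],0.0],[[6.0,0.0,0.0],[0.0,0.0032,0.0079],0.0],[[6.0,0.0,0.0],[0.0,0.0032,0.008],0.0],[[6.0,0.0,0.0],[0.0,0.0032,0.0079],0.0],[[6.0,0.0,0.0],[0.0,0.0032,0.008],0.0],[[6.0,0.0,0.0],[0.0,0.0031,0.008],0.0],[[6.0,0.0,0.0],[0.0,0.0032,0.0079],0.0]]
```

Tracking is very good, so I continue.

Call:
step_arm(increments=[[[6, 0, 0], [0, 0.0035, 0.0085], 0], [[6, 0, 0], [0, 0.0032, 0.008], 0], [[6, 0, 0], [0, 0.0032, 0.008], 0], [[6, 0, 0], [0, 0.0032, 0.008], 0], [[6, 0, 0], [0, 0.0032, 0.008], 0], [[6, 0, 0], [0, 0.0032, 0.008], 0], [[6, 0, 0], [0, 0.0032, 0.008], 0], [[6, 0, 0], [0, 0.0032, 0.008], 0], [[6, 0, 0], [0, 0.0032, 0.008], 0], [[6, 0, 0], [0, 0.0032, 0.008], 0]])

```text
time_s: 8.22
ee_pos: [496.0, -67.1, 238.8]
orientation: [[-0.01, -0.275, 0.961], [-0.001, 0.961, 0.275], [-1.0, 0.002, -0.009]]
wrist_force: [-2.7, -0.5, 1.9]
width: 0.3
```

Run:
```python
from h import *
state(); save(wheel(),'s6.png')
for a in(150,156,162,168,174): rel(a)
T=push(170,230,6,psi2,24.5); plan(T)
```

```text
t 8.22 p [496.  -67.1 238.8] psi 16.0 q [-14.  17.  92.  -0.  72. -30.] F [-2.7 -0.5  1.9] w 0.3
top few red 0
side 342 handle [521.6 -60.9] r 74.8 alpha 163.9
  topc 14 [520.9 -74.2 268.9]
al 150 n-dist 7.9 lat y -5.5
al 156 n-dist 15.4 lat y -3.0
al 162 n-dist 23.0 lat y -1.3
al 168 n-dist 30.8 lat y -0.4
al 174 n-dist 38.7 lat y -0.4
[[[6.1,-0.5,-0.1],[-0.0023,0.0023,0.0091],0.0],[[6.0,0.0,0.0],[0.0,0.0031,0.0079],0.0],[[6.0,0.0,0.0],[0.0,0.0032,0.008],0.0],[[6.0,0.0,0.0],[0.0,0.0032,0.008],0.0],[[6.0,0.0,0.0],[0.0,0.0032,0.0079],0.0],[[6.0,0.0,0.0],[0.0,0.0032,0.008],0.0],[[6.0,0.0,0.0],[0.0,0.0031,0.0079],0.0],[[6.0,0.0,0.0],[0.0,0.0032,0.008],0.0],[[6.0,0.0,0.0],[0.0,0.0032,0.0079],0.0],[[6.0,0.0,0.0],[0.0,0.0032,0.008],0.0],[[6.0,0.0,0.0],[0.0,0.0032,0.008],0.0]]
```

Call:
step_arm(increments=[[[6, -0.5, 0], [-0.0025, 0.0025, 0.009], 0], [[6, 0, 0], [0, 0.0032, 0.008], 0], [[6, 0, 0], [0, 0.0032, 0.008], 0], [[6, 0, 0], [0, 0.0032, 0.008], 0], [[6, 0, 0], [0, 0.0032, 0.008], 0], [[6, 0, 0], [0, 0.0032, 0.008], 0], [[6, 0, 0], [0, 0.0032, 0.008], 0], [[6, 0, 0], [0, 0.0032, 0.008], 0], [[6, 0, 0], [0, 0.0032, 0.008], 0], [[6, 0, 0], [0, 0.0032, 0.008], 0]])

```text
time_s: 9.57
ee_pos: [574.8, -49.3, 238.4]
orientation: [[-0.012, 0.68, 0.733], [0.01, 0.733, -0.68], [-1.0, -0.001, -0.016]]
wrist_force: [-2.7, 3.7, 3.1]
width: 0.5
```

Run:
```python
from h import *
state(); save(wheel(),'s7.png')
for a in(210,216,222,228,234): rel(a)
T=push(230,290,6,psi2,24.5); plan(T)
```

```text
t 9.57 p [574.8 -49.3 238.4] psi -42.8 q [-11.  23.  82.   0.  76.  32.] F [-2.7  3.7  3.1] w 0.5
top few red 0
side 706 handle [596.4 -64.6] r 78.9 alpha 222.2
  topc 46 [590.4 -70.8 267.6]
al 210 n-dist 10.6 lat y -4.3
al 216 n-dist 18.1 lat y -2.0
al 222 n-dist 25.8 lat y -0.4
al 228 n-dist 33.7 lat y 0.3
al 234 n-dist 41.5 lat y 0.2
[[[7.2,-0.8,0.1],[-0.0029,0.0034,0.0119],0.0],[[6.0,0.0,0.0],[0.0,0.0032,0.008],0.0],[[6.0,0.0,0.0],[0.0,0.0032,0.0079],0.0],[[6.0,0.0,0.0],[0.0,0.0032,0.008],0.0],[[6.0,0.0,0.0],[0.0,0.0031,0.008],0.0],[[6.0,0.0,0.0],[0.0,0.0032,0.0079],0.0],[[6.0,0.0,0.0],[0.0,0.0032,0.008],0.0],[[6.0,0.0,0.0],[0.0,0.0032,0.0079],0.0],[[6.0,0.0,0.0],[0.0,0.0032,0.008],0.0],[[6.0,0.0,0.0],[0.0,0.0031,0.008],0.0],[[6.0,0.0,0.0],[0.0,0.0032,0.0079],0.0]]
```

Call:
step_arm(increments=[[[7, -0.8, 0], [-0.003, 0.0034, 0.01], 0], [[6, 0, 0], [0, 0.0032, 0.008], 0], [[6, 0, 0], [0, 0.0032, 0.008], 0], [[6, 0, 0], [0, 0.0032, 0.008], 0], [[6, 0, 0], [0, 0.0032, 0.008], 0], [[6, 0, 0], [0, 0.0032, 0.008], 0], [[6, 0, 0], [0, 0.0032, 0.008], 0], [[6, 0, 0], [0, 0.0032, 0.008], 0], [[6, 0, 0], [0, 0.0032, 0.008], 0], [[6, 0, 0], [0, 0.0032, 0.008], 0]])

```text
time_s: 10.92
ee_pos: [631.2, -110.6, 240.3]
orientation: [[-0.001, 0.978, -0.209], [0.007, -0.209, -0.978], [-1.0, -0.003, -0.007]]
wrist_force: [-0.3, 3.8, 3.1]
width: 0.5
```

Run:
```python
from h import *
state(); save(wheel(),'s8.png')
for a in(270,276,282,288,294): rel(a)
T=push(290,340,6,psi2,24.5); plan(T)
```

```text
t 10.93 p [ 631.2 -110.6  240.3] psi -102.0 q [-15.  28.  73.   0.  79.  86.] F [-0.3  3.8  3.1] w 0.5
top few red 0
side 790 handle [ 630.8 -135. ] r 79.4 alpha 281.5
  topc 50 [ 624.4 -140.8  267.5]
al 270 n-dist 9.3 lat y -3.4
al 276 n-dist 16.8 lat y -1.2
al 282 n-dist 24.5 lat y 0.3
al 288 n-dist 32.4 lat y 0.9
al 294 n-dist 40.2 lat y 0.7
[[[8.0,-0.3,0.2],[-0.0009,0.0043,0.0107],0.0],[[6.0,0.0,0.0],[0.0,0.0032,0.008],0.0],[[6.0,0.0,0.0],[0.0,0.0032,0.0079],0.0],[[6.0,0.0,0.0],[0.0,0.0032,0.008],0.0],[[6.0,0.0,0.0],[0.0,0.0031,0.008],0.0],[[6.0,0.0,0.0],[0.0,0.0032,0.0079],0.0],[[6.0,0.0,0.0],[0.0,0.0032,0.008],0.0],[[6.0,0.0,0.0],[-0.0001,0.0032,0.0079],0.0],[[6.0,0.0,0.0],[0.0,0.0032,0.008],0.0]]
```

Call:
step_arm(increments=[[[7, 0, 0], [-0.001, 0.004, 0.0105], 0], [[6, 0, 0], [0, 0.0032, 0.008], 0], [[6, 0, 0], [0, 0.0032, 0.008], 0], [[6, 0, 0], [0, 0.0032, 0.008], 0], [[6, 0, 0], [0, 0.0032, 0.008], 0], [[6, 0, 0], [0, 0.0032, 0.008], 0], [[6, 0, 0], [0, 0.0032, 0.008], 0], [[6, 0, 0], [0, 0.0032, 0.008], 0], [[6, 0, 0], [0, 0.0025, 0.006], 0], [[0, 0, 0], [0, 0, 0], 0]])

```text
time_s: 12.28
ee_pos: [611.8, -182.0, 240.1]
orientation: [[-0.001, 0.425, -0.905], [0.011, -0.905, -0.425], [-1.0, -0.011, -0.004]]
wrist_force: [-0.5, 0.2, 0.5]
width: 0.5
```

```bash
cat >> h.py <<'E'
def pix(im):
    im=im.astype(int);r,g,b=im[...,0],im[...,1],im[...,2];m=(r>100)&(g<70)&(b<70); m[:200]=0;m[:, :330]=0
    m[350:]=0; v,u=np.nonzero(m); return len(u),round(u.mean(),2),round(v.mean(),2),u.min(),u.max(),v.min(),v.max()
E
python3 - <<'E'
from h import *
state(); s=wheel(); save(s,'s9.png')
print(pix(cv2.imread('pics/side0.png')[...,::-1]),pix(s['img']))
for a in(330,336,342,348,354): rel(a)
E
```

```text
t 12.28 p [ 611.8 -182.   240.1] psi -154.8 q [-22.  28.  73.   1.  79. 132.] F [-0.5  0.2  0.5] w 0.5
top few red 13
side 938 handle [ 592.8 -193.2] r 75.9 alpha 334.5
  topc 67 [ 586.6 -199.2  267.6]
(988, np.float64(454.67), np.float64(276.99), np.int64(405), np.int64(469), np.int64(252), np.int64(349)) (978, np.float64(469.32), np.float64(263.24), np.int64(381), np.int64(484), np.int64(239), np.int64(349))
al 330 n-dist 16.5 lat y 0.2
al 336 n-dist 24.3 lat y 1.5
al 342 n-dist 32.1 lat y 1.9
al 348 n-dist 40.0 lat y 1.6
al 354 n-dist 47.7 lat y 0.4
```

View pics/s9.png

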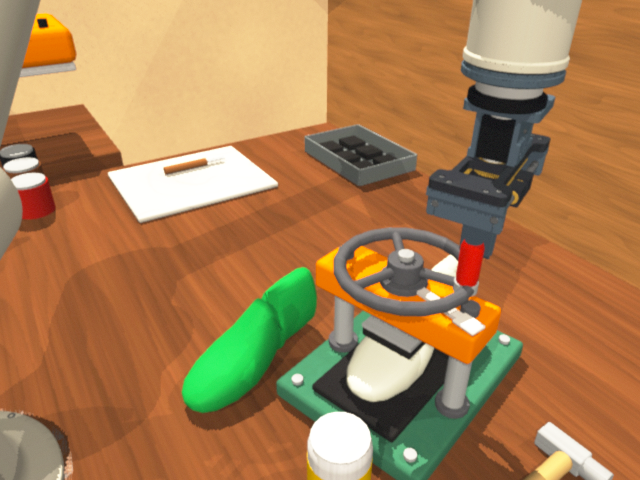

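The fingertips are behind the handle at (470,262), which started at (455,277). About 26° is left. I do most of that now and then make small trims.

Run:
```python
from h import *
T=push(341,356,5,lambda a:178-a,24.5); plan(T)
```

```text
[[[8.2,-0.2,0.6],[-0.001,0.0054,0.0066],0.0],[[5.0,0.0,0.0],[0.0,0.0029,0.0065],0.0],[[5.0,0.0,0.0],[0.0,0.003,0.0066],0.0],[[5.0,0.0,0.0],[0.0,0.0029,0.0066],0.0]]
```

Call:
step_arm(increments=[[[6, 0, 0.6], [-0.001, 0.004, 0.006], 0], [[5, 0, 0], [0, 0.003, 0.0065], 0], [[5, 0, 0], [0, 0.003, 0.0065], 0], [[3, 0, 0], [0, 0.002, 0.004], 0], [[0, 0, 0], [0, 0, 0], 0]])

```text
time_s: 13.0
ee_pos: [594.9, -198.1, 240.8]
orientation: [[0.004, 0.121, -0.993], [0.003, -0.993, -0.121], [-1.0, -0.002, -0.005]]
wrist_force: [0.4, -0.5, -0.3]
width: 0.6
```

```bash
cat >> h.py <<'E'
def roi(im):
    im=im.astype(int);r,g,b=im[...,0],im[...,1],im[...,2];m=((r>100)&(g<60)&(b<60)).astype(np.uint8)
    n,l,st,c=cv2.connectedComponentsWithStats(m); k=[i for i in range(1,n) if st[i,4]>300 and 430<c[i][0]<500 and 220<c[i][1]<320]
    return [(st[i].tolist(),np.round(c[i],2).tolist()) for i in k]
E
python3 - <<'E'
from h import *
state(); s=wheel(); save(s,'s10.png')
print(roi(cv2.imread('pics/side0.png')[...,::-1]),roi(s['img']))
for a in(350,356,362): rel(a)
E
```

```text
t 13.0 p [ 594.9 -198.1  240.8] psi -173.1 q [-24.  27.  75.   0.  78. 149.] F [ 0.4 -0.5 -0.3] w 0.6
top 244 handle [ 571.7 -201.3] r 74.6 alpha 351.8
  topc 13 [ 570.5 -191.2  267.4]
side 932 handle [ 573.3 -200.8] r 74.6 alpha 350.5
  topc 65 [ 566.7 -206.6  267.5]
[([442, 252, 28, 48, 954], [454.75, 276.8])] [([449, 249, 29, 46, 946], [462.08, 272.09])]
al 350 n-dist 21.2 lat y 0.4
al 356 n-dist 29.0 lat y 1.5
al 362 n-dist 36.8 lat y 1.7
```

Call:
step_arm(increments=[[[0, 0, 0], [0, 0, 0.005], 0], [[0, 0, 0], [0, 0, 0.004], 0], [[0, 0, 0], [0, 0, 0], 0]])

```text
time_s: 13.48
ee_pos: [586.5, -199.5, 240.9]
orientation: [[0.006, 0.124, -0.992], [0.002, -0.992, -0.124], [-1.0, -0.001, -0.006]]
wrist_force: [0.2, -0.6, -0.0]
width: 0.8
```

Run:
```python
from h import *
state(); s=wheel(); save(s,'s11.png')
print(roi(s['img']))
```

```text
t 13.47 p [ 586.5 -199.5  240.9] psi -172.9 q [-24.  26.  76.   0.  77. 148.] F [ 0.2 -0.6 -0. ] w 0.8
top 268 handle [ 563.6 -202.9] r 74.3 alpha 358.1
  topc 17 [ 561.1 -193.5  267.5]
side 955 handle [ 565.  -202.3] r 74.0 alpha 357.0
  topc 73 [ 558.5 -207.8  267.6]
[([444, 251, 29, 48, 971], [457.49, 275.06])]
```

Call:
step_arm(increments=[[[0, 0, 0], [0, 0, 0.0045], 0], [[0, 0, 0], [0, 0, 0], 0], [[0, 0, 0], [0, 0, 0], 0]])

```text
time_s: 13.95
ee_pos: [581.7, -199.9, 240.8]
orientation: [[0.006, 0.124, -0.992], [0.002, -0.992, -0.124], [-1.0, -0.001, -0.006]]
wrist_force: [1.4, -0.5, 0.1]
width: 0.1
```

Run:
```python
from h import *
state(); s=wheel(); save(s,'s12.png')
print(roi(s['img']))
```

```text
t 13.95 p [ 581.7 -199.9  240.8] psi -172.9 q [-25.  26.  77.   0.  77. 148.] F [ 1.4 -0.5  0.1] w 0.1
top 270 handle [ 558.9 -203.2] r 74.1 alpha 1.7
  topc 17 [ 556.5 -193.2  267.3]
side 958 handle [ 560.3 -202.7] r 73.7 alpha 0.6
  topc 69 [ 554.  -208.   267.5]
[([441, 252, 29, 48, 973], [454.51, 276.64])]
```

The handle is back at its starting pixel: (454.5,276.6) against (454.8,276.8). I back straight off, then go up and clear.

Call:
step_arm(increments=[[[0, 0, 0], [0, 0, -0.01], 0], [[0, 0, 0], [0, 0, -0.015], 0], [[0, 0, 0], [0, 0, -0.015], 0], [[0, 0, 0], [-0.03, 0, 0], 0], [[0, 0, 0], [-0.04, 0, 0], 0], [[0, 0, 0], [-0.04, 0, -0.02], 0], [[0, 0, 0], [-0.02, 0, -0.03], 0], [[0, 0, 0], [0, 0, -0.03], 0], [[0, 0, 0], [0, 0, 0], 0], [[0, 0, 0], [0, 0, 0], 0]])

```text
time_s: 15.3
ee_pos: [710.0, -181.9, 373.5]
orientation: [[0.003, 0.126, -0.992], [0.004, -0.992, -0.126], [-1.0, -0.003, -0.004]]
wrist_force: [-0.2, -0.7, 0.2]
width: 0.2
```

Run:
```python
from h import *
state(); s=wheel(); print(roi(s['img']))
a=cv2.imread('pics/side0.png'); t=snap('top'); save(t,'t13.png')
b=cv2.imread('pics/t13.png');a0=cv2.imread('pics/top0.png')
cv2.imwrite('pics/f.png',np.hstack([np.vstack([a0[100:390,300:600],b[100:390,300:600]]),np.vstack([a[200:480,180:620],cv2.cvtColor(s['img'],cv2.COLOR_RGB2BGR)[200:480,180:620],np.zeros((20,440,3),np.uint8)])]))
```

```text
t 15.3 p [ 710.  -181.9  373.5] psi -172.7 q [-19.  33.  44.   0. 103. 154.] F [-0.2 -0.7  0.2] w 0.2
top 206 handle [ 559.3 -203.3] r 74.2 alpha 1.5
  topc 26 [ 555.4 -197.2  267.3]
side 940 handle [ 560.4 -202.7] r 73.8 alpha 0.6
  topc 60 [ 553.3 -207.6  267.5]
[([441, 252, 28, 48, 951], [454.23, 277.0])]
```

View pics/f.png

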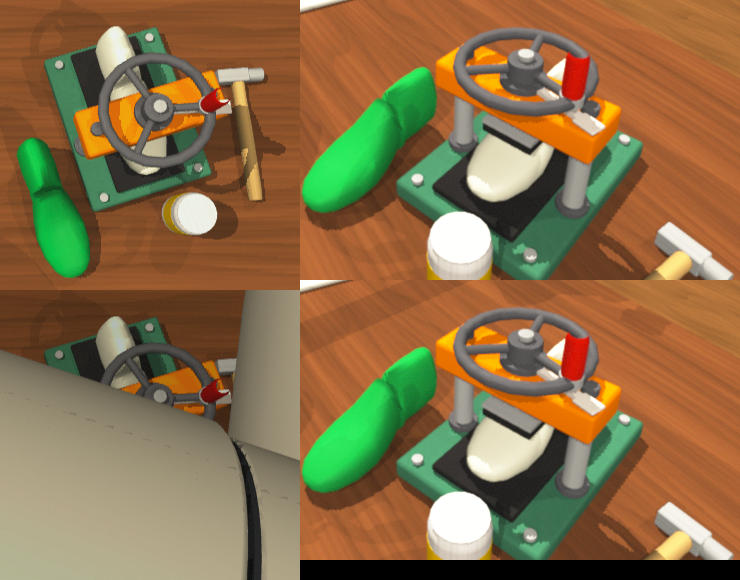

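The before and after side crops show the handle back over the pointer, at (575,357) in the lower crop against (575,77) in the upper. The tin, hammer and last are unmoved, the pad is lower by a turn, and the arm is clear. I sign off.

```bash
python3 -c "
from workcell import robot
print(robot.sign_off())"
```

```text
the job is handed in; nothing more can be done
None
```

I pushed the red handle clockwise through one full turn with the outside of the shut fingers, trimmed the last few degrees against the side camera, then backed off and raised the arm clear. I handed the job in at about 15 s of the 64 s allowed.

- **Handle position:** after the arm moved clear, the side view puts the handle at (560.4, -202.7) mm, against (560.5, -203.3) at the start. In pixels it is (454.2, 277.0) against (454.8, 276.8). The top view puts it about 1.4 mm from its start, measured along the bench. Both views place it within about 1° of a full turn, and it may stand slightly past the mark (up to about half a degree).
- **Other objects:** the tin, the last and the visible part of the hammer look unmoved in the side view. The arm hid the tin, the last and most of the hammer in the final top picture, so that view could not confirm them.
- **Forces:** the wrist force readings I took between moves were about 5 N at most.
- **Disagreements:** the two cameras differed by up to about 8 mm on the wheel centre. I therefore judged the stop by comparing pictures with the start, not from the computed axis. Early in the turn the tool rose about 10 mm; I corrected it, and the handle stayed in contact.

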